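Load two spice jars into a gravity-feed dispenser and dispense the first

ROBOT

A 6-joint arm with a two-finger parallel gripper is mounted at the origin on a cart in front of the work surface, level with it; the furniture and walls round the work are solid. World frame = base frame: x ahead of the robot, y to its left, z up, the work surface at z = 0. Lengths are in m, angles in rad, forces in N, time in s.
With the tool pointing down it reaches from about 0.375 to 0.975 m from the base axis. Payload 3.8 kg.
Tool frame: the origin (TCP) lies at the very end of the fingers, on their centre line; the grasp point (between the pads) lies 19 mm behind it; z points along the fingers, y is the line along which they close (so a half turn about z gives the same grasp; the last joint's range is limited). The gripper opens to 85 mm and grips with 20 to 120 N. Pads are 22 mm wide; open, the fingers measure 114 mm over their backs; the gripper's body (76 mm by 85 mm) begins 54 mm behind the grasp point. The pads swing forward as they close: fully open they stand 13 mm farther back than shut.
Start: joints at [1.228, 0.264, 1.604, -0, 1.274, -0.037], TCP at [0.203, 0.644, 0.231] pointing down, gripper open.
Joint ranges: [-2.63, 2.63], [-0.94, 2.18], [0.31, 2.57], [-1.31, 4.45], [0, 2.66], [-2.55, 2.55]. Speed limits (rad/s): [2.57, 2.57, 3.14, 3.14, 3.14, 3.14].

INTERFACE

Orientations are given as [roll, pitch, yaw] about the fixed x, y, z axes, in that order (R = Rz(yaw) Ry(pitch) Rx(roll)).
In Python, from station import ctrl, vision gives the robot as it stands.
- The arm moves only by the tool play_rows, never from a script. Its argument "deltas" is a list of rows, each an object of numbers: "dx", "dy", "dz": the shift along the tool's x, y, z in cm; "wx", "wy", "wz": the turn, a rotation vector about the tool's x, y, z in rad. A call has 1 to 8 rows; each row shifts and turns the commanded pose from where the row before left it, along the tool's axes as they then stand; what a row does not reach is not made up. A row lasts 1/10 s, in which the tool goes at most 50 mm and 8.59 degrees, less where a joint would pass 70% of its speed; a pose out of reach is approached as far as the arm can. A call with a gripper value outside its range is refused whole. "fingers" is the opening, from -1 (shut) to 1 (fully open), so that 0 is half open, set as the call begins (left out, the last holds). The fingers move at their own pace and stop on an object; the grip force is fixed at half the most. Time passes only in rows, so rows that do not move let the fingers close. It gives the time, the measured TCP pose, the force, the opening and the grip force at its end, in the units of the state.
- ctrl.state(): the state, without advancing time (a new reading comes with each control period).
- vision.camera(name): name is "scene" or "top" or "wrist"; returns (picture, depth): 400x640x3 uint8, red, green, blue; 400x640 float32, m along the optical axis (not along the pixel's ray), 0 where there is no reading.
- vision.camera_info(name): a dict with "vfov" (degrees; the focal length in pixels is half the picture's height over the tangent of half this angle, whatever the lens; pixels are square), "cx", "cy" (the principal point, pixels), "k1" (the pictures are not rectified: a ray, as slopes to the right and down, at radius r is drawn at 1 + k1 r^2 times it, then the intrinsics apply), "T" (4x4, takes a point from camera to world coordinates). Camera axes: x right, y down, z forward; pixel columns grow to the right and rows downward; lengths in m; the calibration is good to about 2 mm. A picture is of the moment at which its call begins: read the wrist's pose just before it. camera_info takes no time and is no camera call; for the wrist camera it gives the pose at the moment of the call.
- ctrl.job_done(): hands the job in; it is judged then, once.
The state is a dict: "clock": time; "q": joint angles; "dq": joint speeds; "joint_torque": joint torques, N m; "position": TCP position; "orientation": TCP orientation; "wrist_force": force on the tool from outside, world axes, zero at the start; "ft_torque": the same for the moment, N m; "width": finger opening in m; "grasp_force": force on a finger pad.
Only numpy, scipy, OpenCV 4.12 (cv2) and the standard library are available. Lean on these libraries where they do the work, as an engineer would, in place of code of your own. Each camera call takes 0.05 s, during which the arm holds its last target. There are 200 camera calls.

TASK

Load the two spice jars lying in the wooden insert into the white gravity-feed dispenser, each lying across the lane: first the jar with the red tape round its cap, so that it rolls down to the stop, then the plain black-capped jar behind it. Set each down gently at the high end and let it roll, don't drop it. Then push the red paddle fully down and let it come back up, so that the red-taped jar ends up in the tray at the bottom and the other one moves up to the stop; leave the mug, cup and tape roll where they are.

Things in the scene. Friction and masses are not known exactly. Their poses are not given: they have to be found in the camera images.
- dispenser: White gravity-feed jar dispenser, fixed, 136 (x) by 200 (y) mm, 102 high. Origin: on the worktop under the gate axle, mid-width; z up. The lane runs along y, sloping 0.15 rad: +y is the high end (loading, open), -y the low end with a tray and a lip 25 mm high. Jars lie parallel to its x, cap to either side. Lane floor 48 mm up at the origin: two rails with a 52 mm open slot between.
- lane_load (a point): Where to set a jar: middle of a jar lying on the lane floor near the high end, 78 mm uphill of the axle; floor 60 mm up. Axes of the dispenser. Cheeks are 113.5 mm apart inside (4 mm of play at each end of a jar), flared at the top, 36 mm above the floor. Fingers may straddle the jar along y, tips down to the floor, clear of everything; the jar rolls off downhill once they rise.
- lane_front (a point): Where the middle of the front jar rests, against the gate's front bar (red, 14 mm above the floor). A fixed point of the dispenser, with the dispenser's axes.
- lane_second (a point): Where the middle of the second jar comes to rest, touching the front jar, 41 mm uphill of lane_front. A fixed point of the dispenser, with the dispenser's axes.
- lane_tray (a point): Where the middle of a dispensed jar comes to rest in the tray, against the end lip, about 62 mm downhill of lane_front. A fixed point of the dispenser, with the dispenser's axes.
- paddle (a point): Centre of the top face of the red press paddle, 36 mm (dispenser x) by 30 mm (y), 6 mm thick; it is on the -x side, 94 mm from the lane's middle and 62 mm above the worktop when up, and turns with the gate. Pushed fully down it goes along an arc: about 27 mm down and 6 mm towards the dispenser's -y.
- gate (a joint): Gate rocker angle (rad): 0 paddle up, 0.62 fully down. At 0 its front bar stops the jars. Pressing sinks it and raises a rear bar behind the front jar: at 0.45 to 0.55 one jar rolls into the tray (within 1 s), the next is held back until the paddle is let up, then rolls to the front bar. Spring return: about 2.5 N at the paddle to start, 4 N fully down.
- jar_first_mid (a point): A cylindrical glass spice jar 41 mm in diameter and 105 mm long, about 0.11 kg (varies by a third), lying on its side in the wooden insert; white and blue label, and a band of red tape round its black cap: the one to load and dispense first. This point is the middle of the jar, on its axis; its z axis runs along the jar from base to cap.
- jar_second_mid (a point): A cylindrical glass spice jar 41 mm in diameter and 105 mm long, about 0.11 kg (varies by a third), lying on its side in the wooden insert; black and green label, plain black cap: the one to load second. This point is the middle of the jar, on its axis; its z axis runs along the jar from base to cap.
- jar_first: The red-taped jar itself; origin: centre of its base, z towards the cap.
- jar_second: The plain black-capped jar itself; origin: centre of its base, z towards the cap.
- insert: Light wooden drawer insert, fixed, 120 mm (x) by 180 mm (y), 6 mm thick, with two cradles 96 mm apart in y, each of two ribs 33 mm apart whose tops are 10.5 mm above the worktop. The jars lie along its x, their axes 27 mm above the worktop. Which jar lies in which cradle varies. Origin: centre of its underside. Wall cabinets hang 0.5 m above the worktop behind x = 0.58: keep lifts low.
- mug: Mug, terracotta above and white below, 105 mm tall, 90 mm across plus handle. A bystander standing on the worktop: leave it alone. Origin: centre of its underside, z up.
- cup: Teal glass cup, 67 mm across, 66 mm tall. A bystander standing on the worktop: leave it alone. Origin: centre of its underside, z up.
- tape: Roll of beige tape lying flat, 98 mm across, 25 mm high. A bystander standing on the worktop: leave it alone. Origin: centre of its underside, z up.
Mind the look-alikes: they are no part of the job. What is shaped like the jar_second but orange is not meant.

How it is judged:
On the way, in this order (a step that is already met when the one before it is completed fails the run):
1. the red-taped jar lies released at the stop (distance between jar_first_mid and lane_front below 0.012 m and angle between the z axis of jar_first_mid and the x axis of dispenser, either way round below 0.12 rad and contact force between the fingers and jar_first below 0.1 N and linear speed of jar_first below 0.03 m/s), for 0.2 s.
2. the plain jar lies released behind it (distance between jar_first_mid and lane_front below 0.012 m and distance between jar_second_mid and lane_second below 0.012 m and angle between the z axis of jar_second_mid and the x axis of dispenser, either way round below 0.12 rad and contact force between the fingers and jar_second below 0.1 N and linear speed of jar_second below 0.03 m/s), for 0.2 s.
3. the paddle is pushed down (value of joint gate above 0.4 rad).
4. the red-taped jar is in the tray (distance between jar_first_mid and lane_tray below 0.012 m and linear speed of jar_first below 0.03 m/s), for 0.2 s.
At the end, for the whole second after the job is handed in: The red-taped jar lies in the tray (middle within 12 mm of lane_tray) and the plain jar at the stop (within 12 mm of lane_front), both at rest and across the lane within 0.12 rad, the paddle back up (gate under 0.05 rad) (all of step 4 and distance between jar_second_mid and lane_front below 0.012 m and angle between the z axis of each of jar_first_mid, jar_second_mid and the x axis of dispenser, either way round below 0.12 rad and linear speed of jar_second below 0.03 m/s and value of joint gate below 0.05 rad); the robot touches nothing.
It fails at once if the mug is moved by more than 3 cm (distance of mug from where it was at the start of the episode above 0.03 m).
It fails at once if the cup is moved by more than 3 cm (distance of cup from where it was at the start of the episode above 0.03 m).
It fails at once if the tape is moved by more than 3 cm (distance of tape from where it was at the start of the episode above 0.03 m).
It fails at once if a jar is dropped or thrown (over 1 m/s with no finger on it, a fall of about 5 cm) (linear speed of jar_first above 1 m/s and contact force between the fingers and jar_first below 0.1 N).
It fails at once if a jar is dropped or thrown (over 1 m/s with no finger on it, a fall of about 5 cm) (linear speed of jar_second above 1 m/s and contact force between the fingers and jar_second below 0.1 N).
It also fails if it takes over 64 s, if anything falls off the work surface, if the arm or the gripper's body presses on something with over 40 N, if the wrist force passes 120 N, or if a joint passes its speed limit or range.

## Working session

There is one attempt and no reset: what is moved stays moved. The work goes in short steps, Python scripts to look and compute and a tool call to move; the robot and the scene stay as the last step left them, time stands still between calls to the robot, and variables do not carry over. Pictures are saved under pics/ and viewed, at most 10 in all, crops included, and the job is handed in when it is done.

Besides the shell and the picture viewer there is one more tool, called after "Emit:" in YAML: its name, and indented under it one key for each argument. play_rows: Moves the arm, as the interface text tells. Its arguments: {"type":"object","properties":{"deltas":{"type":"array"},"fingers":{"type":"number"}},"required":["deltas"]}

```bash
mkdir -p pics; cat > h.py <<'E'
import numpy as np, cv2
from station import ctrl, vision
def snap(n,f=None):
    info=vision.camera_info(n); im,d=vision.camera(n)
    if f: cv2.imwrite('pics/'+f,im[:,:,::-1])
    np.savez('/tmp/%s.npz'%n,im=im,d=d,T=info['T'],v=[info['vfov'],info['cx'],info['cy'],info['k1']])
    return im,d,info
def rays(info,uv):
    uv=np.asarray(uv,float).reshape(-1,2); f=200/np.tan(np.radians(info['vfov'])/2)
    K=np.array([[f,0,info['cx']],[0,f,info['cy']],[0,0,1]])
    p=cv2.undistortPoints(uv[:,None],K,np.array([info['k1'],0,0,0.]))[:,0]
    return np.c_[p,np.ones(len(p))]
def pts(info,uv,depth):  # with depth
    T=np.array(info['T']); return rays(info,uv)*np.asarray(depth).reshape(-1,1)@T[:3,:3].T+T[:3,3]
def plane(info,uv,z):
    T=np.array(info['T']); r=rays(info,uv)@T[:3,:3].T; return T[:3,3]+r*((z-T[2,3])/r[:,2:3])
def cloud(info,d):
    v,u=np.mgrid[0:400,0:640]; return pts(info,np.c_[u.ravel(),v.ravel()],d.ravel()).reshape(400,640,3)
E
python3 - <<'E'
from h import *
np.set_printoptions(precision=3,suppress=True)
for n in('top','scene'):
    im,d,i=snap(n,n+'1.png'); print(n,i['vfov'],i['k1'],np.array(i['T']))
print(ctrl.state())
a=cv2.imread('pics/top1.png');b=cv2.imread('pics/scene1.png')
E
```

```text
top 57.89032280266969 0.026557752331423573 [[ 0.005 -0.977  0.212  0.243]
 [-1.    -0.006 -0.004 -0.121]
 [ 0.005 -0.212 -0.977  1.242]
 [ 0.     0.     0.     1.   ]]
scene 44.855577125145004 -0.10439689479933541 [[-0.865 -0.377  0.332  0.012]
 [-0.502  0.639 -0.583  0.786]
 [ 0.007 -0.671 -0.741  1.196]
 [ 0.     0.     0.     1.   ]]
{'clock': 0.1, 'q': array([ 1.228,  0.265,  1.605,  0.   ,  1.274, -0.037]), 'dq': array([-0.001, -0.001, -0.002,  0.001,  0.   ,  0.001]), 'joint_torque': array([  0.001, -51.671, -36.859,  -0.   ,   0.006,   0.   ]), 'position': array([0.203, 0.643, 0.23 ]), 'orientation': array([-3.14 , -0.   ,  2.836]), 'wrist_force': array([ 0.057, -0.3  ,  0.075]), 'ft_torque': array([-0.01 ,  0.04 ,  0.009]), 'grasp_force': 0.0, 'width': 0.08541037646218683}
```

View pics/top1.png

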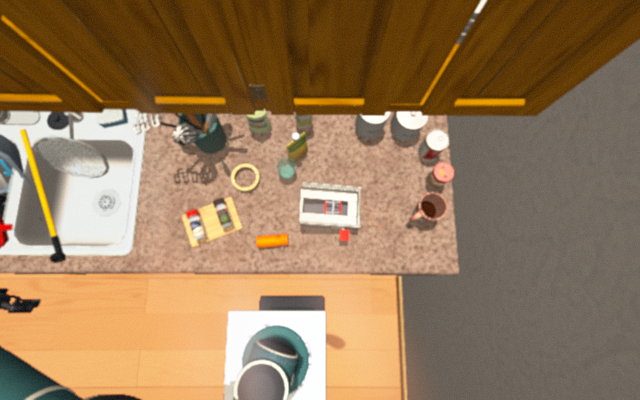

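View pics/scene1.png

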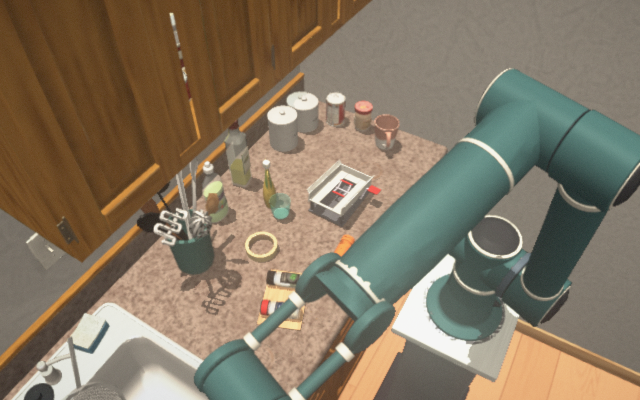

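```bash
python3 - <<'E'
from h import *
np.set_printoptions(precision=4,suppress=True)
z=np.load('/tmp/top.npz');im=z['im'];d=z['d'];info=dict(vfov=z['v'][0],cx=z['v'][1],cy=z['v'][2],k1=z['v'][3],T=z['T'])
C=cloud(info,d);hsv=cv2.cvtColor(im,cv2.COLOR_RGB2HSV)
def reg(x0,x1,y0,y1):
    m=np.zeros((400,640),bool);m[y0:y1,x0:x1]=1;return m
# wood insert
H,S,V=hsv[...,0],hsv[...,1],hsv[...,2]
def rect(m,name):
    p=C[m]; r=cv2.minAreaRect(p[:,:2].astype(np.float32)); print(name,m.sum(),r,np.median(p,0))
R=reg(175,250,190,252)
rect(R&(C[...,2]>0.003)&(d>0),'insert')
rect(R&(C[...,2]>0.033)&(d>0),'jars top')
red=((H<6)|(H>174))&(S>150)&(V>90)
rect(R&red,'redtape')
D=reg(290,370,175,250)
rect(D&red&reg(0,640,228,250),'paddle')
rect(D&(C[...,2]>0.075)&(d>0),'disp high')
rect(D&(C[...,2]>0.015)&(d>0)&~red,'disp all')
rect(D&red&reg(0,640,180,222),'gate')
for n,r in(('cup',reg(275,300,155,185)),('tape',reg(228,262,160,195)),('mug',reg(405,450,190,228)),('orange',reg(250,292,230,252))): rect(r&(C[...,2]>0.012)&(d>0),n)
# jar lines
m=R&(C[...,2]>0.038)&(d>0)
n,l=cv2.connectedComponents(m.astype(np.uint8))
for k in range(1,n):
    if (l==k).sum()>15: rect(l==k,'jar%d'%k)
c=cv2.resize(im[150:260,170:380],None,fx=3.8,fy=3.8,interpolation=cv2.INTER_CUBIC);cv2.imwrite('pics/crop.png',c[:,:,::-1])
E
```

```text
insert 2040 ((0.4518430233001709, 0.233817458152771), (0.21382038295269012, 0.2660946846008301), 0.31975337862968445) [0.4464 0.231  0.0082]
jars top 691 ((0.45109355449676514, 0.23235762119293213), (0.10553470253944397, 0.1356414407491684), 23.863052368164062) [0.4508 0.2455 0.0439]
redtape 54 ((0.36745691299438477, 0.09059710800647736), (0.49112802743911743, 0.029846832156181335), 62.966609954833984) [0.4704 0.289  0.0458]
paddle 102 ((0.40190690755844116, -0.2231627106666565), (0.035407327115535736, 0.04532766342163086), 81.68954467773438) [ 0.3949 -0.2197  0.0619]
disp high 322 ((0.4927864968776703, -0.1693287342786789), (0.18914297223091125, 0.13660001754760742), 87.60931396484375) [ 0.5525 -0.1452  0.0855]
disp all 1862 ((0.49000877141952515, -0.14864304661750793), (0.2683635354042053, 0.1814442276954651), 77.6295166015625) [ 0.5104 -0.1816  0.0557]
gate 27 ((0.4964204430580139, -0.18452052772045135), (0.06046517938375473, 0.042246658354997635), 88.97828674316406) [ 0.493  -0.2043  0.0533]
cup 259 ((0.6407406330108643, -0.02563409134745598), (0.0654679462313652, 0.09114339202642441), 77.62046813964844) [ 0.652  -0.0286  0.043 ]
tape 279 ((0.6023662090301514, 0.12168344110250473), (0.09510204941034317, 0.09448188543319702), 35.97870635986328) [0.6014 0.1229 0.024 ]
mug 767 ((0.47625967860221863, -0.4972235858440399), (0.09162144362926483, 0.11020060628652573), 63.35078811645508) [ 0.4897 -0.5114  0.0667]
orange 377 ((0.3813490867614746, 0.020269326865673065), (0.04016716778278351, 0.10466135293245316), 5.787471771240234) [0.3794 0.0196 0.0378]
jar1 299 ((0.47060081362724304, 0.18943116068840027), (0.10503652691841125, 0.03672114387154579), 21.06132698059082) [0.4678 0.1882 0.0445]
jar2 306 ((0.4316473603248596, 0.2760159969329834), (0.10427465289831161, 0.0351775698363781), 22.181974411010742) [0.4279 0.2749 0.0449]
```

View pics/crop.png

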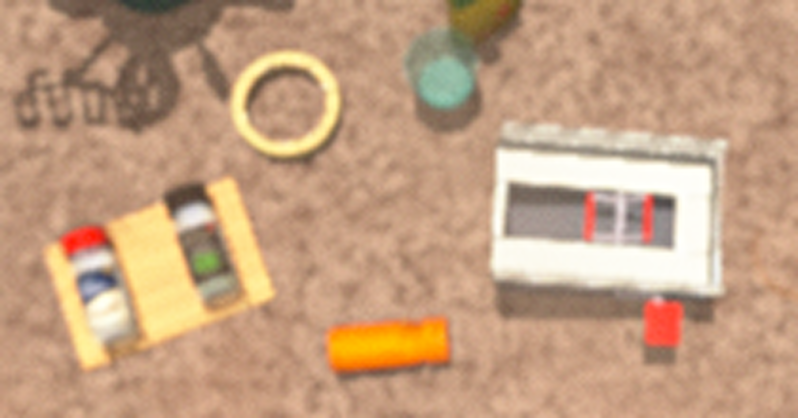

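The top view shows the red-taped jar at about (195,225), the plain jar at (224,214), and the dispenser at (330,206) with its high end to the left (+y) and its paddle at (344,236). The orange look-alike is at (272,241). Next I move above the first jar.

Emit:
play_rows:
  deltas:
    - {"dx": -3.65,"dy": -3.1}
    - {"dx": -3.65,"dy": -3.1}
    - {"dx": -3.65,"dy": -3.1}
    - {"dx": -3.65,"dy": -3.1}
    - {"dx": -3.65,"dy": -3.1}
    - {"dx": -3.65,"dy": -3.1}
    - {"dx": -3.65,"dy": -3.1}
    - {"dx": -3.65,"dy": -3.1}
  fingers: 1

```text
schema error: expected keys dx, dy, dz, wx, wy, wz
```

Emit:
play_rows:
  deltas:
    - {"dx": -3.6,"dy": -3.1}
    - {"wz": -0.14}
    - {"wz": -0.14}
    - {"wz": -0.14}
    - {"wz": -0.14}
    - {"wz": -0.14}
    - {}

```text
schema error: expected keys dx, dy, dz, wx, wy, wz
```

```bash
cat >> h.py <<'E'
from scipy.spatial.transform import Rotation as Ro
def todo(p,yaw):
    s=ctrl.state(); R=Ro.from_euler('xyz',s['orientation']); 
    d=R.inv().apply(np.array(p)-s['position'])*100
    w=(R.inv()*Ro.from_euler('xyz',[np.pi,0,yaw])).as_rotvec()
    print('clk',s['clock'],'pos',s['position'].round(4),'rpy',s['orientation'].round(4),'d(cm)',d.round(2),'w',w.round(3))
E
python3 - <<'E'
from h import *
snap('wrist','w1.png'); todo([.4316,.276,.12],3.534)
E
```

```text
clk 0.15 pos [0.203  0.6431 0.2302] rpy [-3.1398e+00 -1.0000e-04  2.8358e+00] d(cm) [-32.85 -28.11  11.07] w [-0.002 -0.001 -0.698]
```

View pics/w1.png

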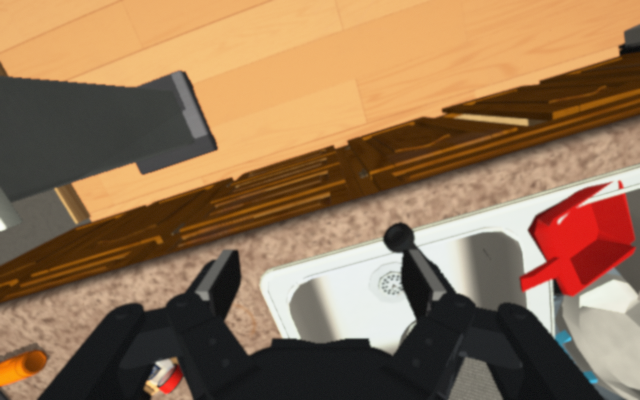

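The wrist view shows only the sink and floor, with the fingers at the bottom. The move was refused because each row needs all six keys, so I'm repeating it in full.

Emit:
play_rows:
  deltas:
    - {"dx": -3.65,"dy": -3.1,"dz": 0,"wx": 0,"wy": 0,"wz": 0}
    - {"dx": -3.65,"dy": -3.1,"dz": 0,"wx": 0,"wy": 0,"wz": 0}
    - {"dx": -3.65,"dy": -3.1,"dz": 0,"wx": 0,"wy": 0,"wz": 0}
    - {"dx": -3.65,"dy": -3.1,"dz": 0,"wx": 0,"wy": 0,"wz": 0}
    - {"dx": -3.65,"dy": -3.1,"dz": 0,"wx": 0,"wy": 0,"wz": 0}
    - {"dx": -3.65,"dy": -3.1,"dz": 0,"wx": 0,"wy": 0,"wz": 0}
    - {"dx": -3.65,"dy": -3.1,"dz": 0,"wx": 0,"wy": 0,"wz": 0}
    - {"dx": -3.65,"dy": -3.1,"dz": 0,"wx": 0,"wy": 0,"wz": 0}
  fingers: 1

```text
clock: 0.95
position: [0.4075, 0.3174, 0.2311]
orientation: [-3.142, 0.0, 2.836]
wrist_force: [-0.2, 0.6, 0.7]
width: 0.0856
grasp_force: 0.0
```

Emit:
play_rows:
  deltas:
    - {"dx": -3.6,"dy": -3.1,"dz": 0,"wx": 0,"wy": 0,"wz": 0}
    - {"dx": 0,"dy": 0,"dz": 0,"wx": 0,"wy": 0,"wz": -0.14}
    - {"dx": 0,"dy": 0,"dz": 0,"wx": 0,"wy": 0,"wz": -0.14}
    - {"dx": 0,"dy": 0,"dz": 0,"wx": 0,"wy": 0,"wz": -0.14}
    - {"dx": 0,"dy": 0,"dz": 0,"wx": 0,"wy": 0,"wz": -0.14}
    - {"dx": 0,"dy": 0,"dz": 0,"wx": 0,"wy": 0,"wz": -0.14}
    - {"dx": 0,"dy": 0,"dz": 0,"wx": 0,"wy": 0,"wz": 0}

```text
clock: 1.65
position: [0.4318, 0.2787, 0.231]
orientation: [-3.142, -0.001, -2.747]
wrist_force: [0.1, 0.1, -0.4]
width: 0.0851
grasp_force: 0.0
```

```bash
python3 - <<'E'
from h import *
snap('wrist','w2.png'); todo([.4316,.276,.12],3.534)
E
```

```text
clk 1.7 pos [0.4318 0.2787 0.231 ] rpy [-3.1415e+00 -6.0000e-04 -2.7504e+00] d(cm) [ 0.12 -0.24 11.1 ] w [-0.    -0.001 -0.001]
```

View pics/w2.png

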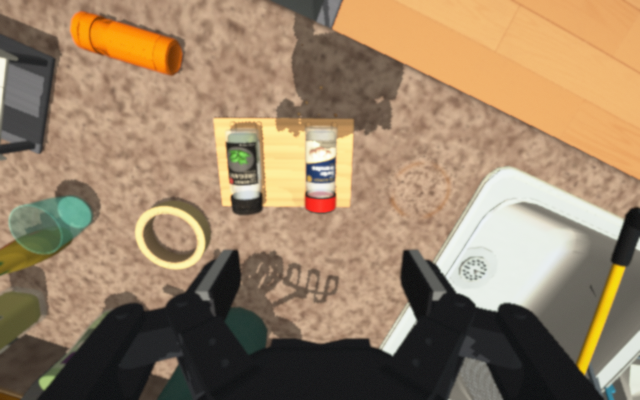

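The wrist view shows both jars clearly, upright in the image: red-taped at (320,170) and plain at (244,172). I'll refine their positions with the depth data.

```bash
cat >> h.py <<'E'
def load(n):
    z=np.load('/tmp/%s.npz'%n); return z['im'],z['d'],dict(vfov=z['v'][0],cx=z['v'][1],cy=z['v'][2],k1=z['v'][3],T=z['T'])
def jars(n,x0,x1,y0,y1,zmin=.036):
    im,d,i=load(n);C=cloud(i,d);m=np.zeros((400,640),np.uint8);m[y0:y1,x0:x1]=1
    m=(m>0)&(C[...,2]>zmin)&(d>0); k,l=cv2.connectedComponents(m.astype(np.uint8))
    for j in range(1,k):
        p=C[l==j]
        if len(p)<60: continue
        r=cv2.minAreaRect(p[:,:2].astype(np.float32)); dv=np.linalg.svd(p[:,:2]-p[:,:2].mean(0),full_matrices=False)[2][0]
        print(len(p),np.round(r[0],4),np.round(r[1],4),round(r[2],2),'pca deg',np.degrees(np.arctan(dv[1]/dv[0])).round(2),'ztop',np.percentile(p[:,2],95).round(4))
E
python3 - <<'E'
from h import *
jars('wrist',215,270,110,225); jars('wrist',295,345,110,225)
im,d,i=load('wrist');print(plane(i,[[213.5,118],[354,118],[354,208],[220,208]],.006).round(4))
E
```

```text
2357 [0.4688 0.1896] [0.1052 0.0367] 22.1 pca deg 22.0 ztop 0.0462
2380 [0.4296 0.2773] [0.1044 0.036 ] 21.7 pca deg 22.24 ztop 0.0464
[[0.4245 0.1282 0.006 ]
 [0.3565 0.2926 0.006 ]
 [0.4668 0.3433 0.006 ]
 [0.5389 0.1701 0.006 ]]
```

Emit:
play_rows:
  deltas:
    - {"dx": 0.25,"dy": -0.1,"dz": 4.5,"wx": 0,"wy": 0,"wz": 0}
    - {"dx": 0,"dy": 0,"dz": 4.5,"wx": 0,"wy": 0,"wz": 0}
    - {"dx": 0,"dy": 0,"dz": 4.5,"wx": 0,"wy": 0,"wz": 0}
    - {"dx": 0,"dy": 0,"dz": 4.0,"wx": 0,"wy": 0,"wz": 0}
    - {"dx": 0,"dy": 0,"dz": 2.5,"wx": 0,"wy": 0,"wz": 0}
    - {"dx": 0,"dy": 0,"dz": 1.5,"wx": 0,"wy": 0,"wz": 0}
    - {"dx": 0,"dy": 0,"dz": 0.7,"wx": 0,"wy": 0,"wz": 0}
    - {"dx": 0,"dy": 0,"dz": 0,"wx": 0,"wy": 0,"wz": 0}

```text
clock: 2.5
position: [0.4293, 0.2766, 0.0083]
orientation: [-3.141, -0.002, -2.749]
wrist_force: [0.3, 0.4, -0.0]
width: 0.0855
grasp_force: 0.0
```

Emit:
play_rows:
  deltas:
    - {"dx": 0,"dy": 0,"dz": 0,"wx": 0,"wy": 0,"wz": 0}
    - {"dx": 0,"dy": 0,"dz": 0,"wx": 0,"wy": 0,"wz": 0}
    - {"dx": 0,"dy": 0,"dz": 0,"wx": 0,"wy": 0,"wz": 0}
    - {"dx": 0,"dy": 0,"dz": 0,"wx": 0,"wy": 0,"wz": 0}
    - {"dx": 0,"dy": 0,"dz": 0,"wx": 0,"wy": 0,"wz": 0}
    - {"dx": 0,"dy": 0,"dz": 0,"wx": 0,"wy": 0,"wz": 0}
  fingers: -0.4

```text
clock: 3.1
position: [0.4312, 0.2776, 0.0108]
orientation: [3.141, 0.002, -2.748]
wrist_force: [-0.4, -0.6, 5.4]
width: 0.039
grasp_force: 59.9
```

Gripped at a width of 39 mm and 60 N. Now I lift it and carry it toward the dispenser.

Emit:
play_rows:
  deltas:
    - {"dx": 0,"dy": 0,"dz": -1.5,"wx": 0,"wy": 0,"wz": 0}
    - {"dx": 0,"dy": 0,"dz": -3,"wx": 0,"wy": 0,"wz": 0}
    - {"dx": 0,"dy": 0,"dz": -4.5,"wx": 0,"wy": 0,"wz": 0}
    - {"dx": 0,"dy": 0,"dz": -4.5,"wx": 0,"wy": 0,"wz": 0}
    - {"dx": 0,"dy": 0,"dz": -4.5,"wx": 0,"wy": 0,"wz": 0}
    - {"dx": 0,"dy": 0,"dz": -3,"wx": 0,"wy": 0,"wz": 0}
    - {"dx": 0.5,"dy": -2.0,"dz": 0,"wx": 0,"wy": 0,"wz": 0}
    - {"dx": 0.8,"dy": -4.0,"dz": 0,"wx": 0,"wy": 0,"wz": 0}

```text
clock: 3.9
position: [0.4419, 0.2181, 0.2216]
orientation: [3.141, 0.005, -2.744]
wrist_force: [1.9, -0.1, -1.7]
width: 0.039
grasp_force: 60.6
```

Emit:
play_rows:
  deltas:
    - {"dx": 0.8,"dy": -4.8,"dz": 0,"wx": 0,"wy": 0,"wz": 0}
    - {"dx": 0.8,"dy": -4.8,"dz": 0,"wx": 0,"wy": 0,"wz": 0}
    - {"dx": 0.8,"dy": -4.8,"dz": 0,"wx": 0,"wy": 0,"wz": 0}
    - {"dx": 0.8,"dy": -4.8,"dz": 0,"wx": 0,"wy": 0,"wz": 0}
    - {"dx": 0.8,"dy": -4.8,"dz": 0,"wx": 0,"wy": 0,"wz": 0}
    - {"dx": 0.8,"dy": -4.8,"dz": 0,"wx": 0,"wy": 0,"wz": 0}
    - {"dx": 0.6,"dy": -3.6,"dz": 0,"wx": 0,"wy": 0,"wz": 0}
    - {"dx": 0.2,"dy": -1.5,"dz": 0,"wx": 0,"wy": 0,"wz": 0}

```text
clock: 4.7
position: [0.5198, -0.1211, 0.2193]
orientation: [-3.141, -0.0, -2.751]
wrist_force: [0.7, 0.4, -0.5]
width: 0.0391
grasp_force: 60.7
```

Emit:
play_rows:
  deltas:
    - {"dx": 0,"dy": 0,"dz": 0,"wx": 0,"wy": 0,"wz": 0.11}
    - {"dx": 0,"dy": 0,"dz": 0,"wx": 0,"wy": 0,"wz": 0.11}
    - {"dx": 0,"dy": 0,"dz": 0,"wx": 0,"wy": 0,"wz": 0.11}
    - {"dx": 0,"dy": 0,"dz": 0,"wx": 0,"wy": 0,"wz": 0.11}
    - {"dx": 0,"dy": 0,"dz": 0,"wx": 0,"wy": 0,"wz": 0}

```text
clock: 5.2
position: [0.5193, -0.1171, 0.2191]
orientation: [3.141, -0.0, 3.096]
wrist_force: [0.0, 0.5, -1.5]
width: 0.039
grasp_force: 60.6
```

```bash
python3 - <<'E'
from h import *
snap('wrist','w3.png'); todo([.494,-.107,.2],np.pi-.045)
print(ctrl.state()['grasp_force'])
E
```

```text
clk 5.25 pos [ 0.5193 -0.1172  0.2191] rpy [ 3.1411e+00 -4.0000e-04  3.0986e+00] d(cm) [2.57 0.91 1.92] w [ 0.    -0.     0.002]
60.62402129173279
```

View pics/w3.png

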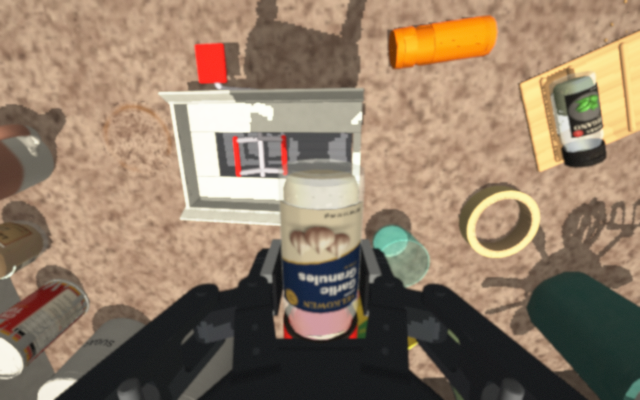

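The view shows the dispenser from about (162,93) to (362,222), with the gate bars at u=236 and 285, the slot at rows 133–178 and the paddle at (212,63). Measuring these next.

```bash
python3 - <<'E'
from h import *
np.set_printoptions(precision=4,suppress=True)
im,d,i=load('wrist');C=cloud(i,d);hsv=cv2.cvtColor(im,cv2.COLOR_RGB2HSV)
H,S,V=[hsv[...,k] for k in range(3)]
red=((H<8)|(H>172))&(S>130)&(V>90)
def sel(x0,x1,y0,y1):
    m=np.zeros((400,640),bool);m[y0:y1,x0:x1]=1;return m&red&(d>0)
m=sel(190,232,35,90);p=C[m];p=p[p[:,2]>.055];print('paddle',len(p),cv2.minAreaRect(p[:,:2].astype(np.float32)),p.mean(0))
for n,a in(('barF',(230,245,125,185)),('barR',(278,295,125,185))):
    p=C[sel(*a)]; print(n,len(p),p.mean(0),p.min(0),p.max(0))
# slot edges per column: rail points just beside slot
g=V.astype(int)
for u in (222,226,250,258,270):
    col=g[120:195,u]; print(u,'grad rows',120+np.argmin(np.diff(col[:25])),120+40+np.argmax(np.diff(col[40:70])))
for uv in [(205,110),(205,125),(205,150),(205,190),(226,126),(226,190),(250,126),(250,190),(270,126),(270,190),(300,126),(330,126),(350,126)]:
    print(uv,C[uv[1],uv[0]],im[uv[1],uv[0]])
# plan-view heightmap edges: cheeks above z .07
m=np.zeros((400,640),bool);m[80:235,155:370]=1;m[165:,275:]=0
for z0,z1 in((.075,.11),(.03,.11)):
    q=C[m&(C[...,2]>z0)&(C[...,2]<z1)&(d>0)]; print(len(q),cv2.minAreaRect(q[:,:2].astype(np.float32)),q.min(0),q.max(0))
# inner x of cheeks vs y: near cheek outer top edge line
for u in range(190,360,24):
    c=C[80:130,u]; k=np.argmax(c[:,2]); print(u,'cheek top',c[k], 'first',c[np.argmax(c[:,2]>.06)])
E
```

```text
paddle 1159 ((0.39538687467575073, -0.22020834684371948), (0.030854279175400734, 0.03593707084655762), 87.21710205078125) [ 0.395  -0.2196  0.0611]
barF 220 [ 0.4899 -0.2092  0.0539] [ 0.4669 -0.229   0.0055] [ 0.5201 -0.205   0.0589]
barR 196 [ 0.4828 -0.153   0.0795] [ 0.4649 -0.1674  0.0058] [ 0.5048 -0.1299  0.2458]
222 grad rows 132 175
226 grad rows 132 175
250 grad rows 141 176
258 grad rows 131 176
270 grad rows 131 177
(205, 110) [ 0.4388 -0.2415  0.0388] [254 254 250]
(205, 125) [ 0.4549 -0.2449  0.0373] [254 253 247]
(205, 150) [ 0.4829 -0.2497  0.0373] [254 253 247]
(205, 190) [ 0.5313 -0.2586  0.0362] [254 253 248]
(226, 126) [ 0.4569 -0.2197  0.042 ] [254 254 249]
(226, 190) [ 0.5309 -0.231   0.0416] [254 254 249]
(250, 126) [ 0.4581 -0.1923  0.045 ] [225 223 202]
(250, 190) [ 0.5312 -0.2013  0.045 ] [254 254 249]
(270, 126) [ 0.4589 -0.1695  0.0493] [184 179 161]
(270, 190) [ 0.5309 -0.1768  0.0496] [254 254 250]
(300, 126) [ 0.4601 -0.1368  0.0535] [183 178 161]
(330, 126) [ 0.4613 -0.1049  0.0581] [183 178 159]
(350, 126) [ 0.4618 -0.0844  0.0627] [181 176 158]
2322 
[... 200 characters left out ...]
19096375), (0.20283576846122742, 0.14702488481998444), 87.4852523803711) [ 0.4097 -0.2774  0.0328] [ 0.5591 -0.0705  0.1007]
190 cheek top [ 0.4216 -0.2385  0.0759] first [ 0.4206 -0.2391  0.0743]
214 cheek top [ 0.423  -0.2144  0.0788] first [ 0.4109 -0.2183  0.0626]
238 cheek top [ 0.4244 -0.1904  0.0827] first [ 0.4225 -0.1907  0.081 ]
262 cheek top [ 0.4257 -0.1672  0.0871] first [ 0.4229 -0.1675  0.0838]
286 cheek top [ 0.4252 -0.1446  0.0902] first [ 0.4243 -0.1447  0.0887]
310 cheek top [ 0.4272 -0.1229  0.0931] first [ 0.4255 -0.1228  0.0928]
334 cheek top [ 0.4275 -0.1015  0.0966] first [ 0.4258 -0.1014  0.0962]
358 cheek top [ 0.4286 -0.0807  0.1001] first [ 0.4269 -0.0805  0.0985]
```

```bash
python3 - <<'E'
from h import *
np.set_printoptions(precision=4,suppress=True)
im,d,i=load('wrist');C=cloud(i,d)
m=np.zeros((400,640),bool);m[155:300,270:372]=1
p=C[m&(C[...,2]>.2)&(d>0)];print(len(p),p.min(0),p.max(0))
for a,b in((-.01,.0),(.0,.02),(.02,.04),(.04,.06)):
    x0=p[:,0].min(); q=p[(p[:,0]>x0+.01+a)&(p[:,0]<x0+.01+b)]; print(len(q),'x',q[:,0].mean(),'y range',q[:,1].min(),q[:,1].max(),'mid',(q[:,1].min()+q[:,1].max())/2,'ztop',q[:,2].max())
print('x quant',np.percentile(p[:,0],[0.5,2,5]))
E
```

```text
12701 [ 0.4647 -0.1437  0.2162] [ 0.5356 -0.0911  0.2742]
2919 x 0.46898509542055367 y range -0.13524595025422953 -0.09548873360018499 mid -0.11536734192720727 ztop 0.25478428645236606
3714 x 0.4843527451174129 y range -0.13582021050729043 -0.09614085248568041 mid -0.11598053149648542 ztop 0.25621245381673075
4077 x 0.5056218214102084 y range -0.1436792107144704 -0.0911236021094308 mid -0.1174014064119506 ztop 0.27420138514277026
1986 x 0.5204637123065057 y range -0.13928625442552517 -0.0962107104702584 mid -0.1177484824478918 ztop 0.26293533904669875
x quant [0.4653 0.466  0.4668]
```

Base-end and top measurements agree: the jar middle is 1.8 mm off the TCP and its axis is 16.6 mm above it. Next I lower it onto lane_load at about (0.4945, -0.106).

Emit:
play_rows:
  deltas:
    - {"dx": 1.2,"dy": 0.5,"dz": 2,"wx": 0,"wy": 0,"wz": 0}
    - {"dx": 1.15,"dy": 0.5,"dz": 3.5,"wx": 0,"wy": 0,"wz": 0}
    - {"dx": 0,"dy": 0,"dz": 3,"wx": 0,"wy": 0,"wz": 0}
    - {"dx": 0,"dy": 0,"dz": 1.5,"wx": 0,"wy": 0,"wz": 0}
    - {"dx": 0,"dy": 0,"dz": 0,"wx": 0,"wy": 0,"wz": 0}
    - {"dx": 0,"dy": 0,"dz": 0,"wx": 0,"wy": 0,"wz": 0}

```text
clock: 5.85
position: [0.4967, -0.1066, 0.1196]
orientation: [3.141, -0.0, 3.097]
wrist_force: [0.3, -0.2, -0.7]
width: 0.0389
grasp_force: 60.6
```

```bash
python3 - <<'E'
from h import *
todo([.496,-.106,.0655],3.097)
E
```

```text
clk 5.85 pos [ 0.4967 -0.1066  0.1196] rpy [ 3.1415e+00 -1.0000e-04  3.0974e+00] d(cm) [0.07 0.05 5.41] w [ 0. -0.  0.]
```

Emit:
play_rows:
  deltas:
    - {"dx": 0.07,"dy": 0.05,"dz": 1.5,"wx": 0,"wy": 0,"wz": 0}
    - {"dx": 0,"dy": 0,"dz": 1.2,"wx": 0,"wy": 0,"wz": 0}
    - {"dx": 0,"dy": 0,"dz": 0.9,"wx": 0,"wy": 0,"wz": 0}
    - {"dx": 0,"dy": 0,"dz": 0.8,"wx": 0,"wy": 0,"wz": 0}
    - {"dx": 0,"dy": 0,"dz": 0.5,"wx": 0,"wy": 0,"wz": 0}
    - {"dx": 0,"dy": 0,"dz": 0.3,"wx": 0,"wy": 0,"wz": 0}
    - {"dx": 0,"dy": 0,"dz": 0,"wx": 0,"wy": 0,"wz": 0}

```text
clock: 6.55
position: [0.4957, -0.1063, 0.0669]
orientation: [3.141, -0.001, 3.096]
wrist_force: [-0.4, -0.2, -1.3]
width: 0.0391
grasp_force: 60.6
```

Emit:
play_rows:
  deltas:
    - {"dx": 0,"dy": 0,"dz": 0.15,"wx": 0,"wy": 0,"wz": 0}
    - {"dx": 0,"dy": 0,"dz": 0.1,"wx": 0,"wy": 0,"wz": 0}
    - {"dx": 0,"dy": 0,"dz": 0,"wx": 0,"wy": 0,"wz": 0}

```text
clock: 6.85
position: [0.4962, -0.1064, 0.065]
orientation: [-3.141, 0.001, 3.096]
wrist_force: [-0.4, 0.4, -1.0]
width: 0.0391
grasp_force: 60.9
```

Emit:
play_rows:
  deltas:
    - {"dx": 0,"dy": 0,"dz": 0.12,"wx": 0,"wy": 0,"wz": 0}
    - {"dx": 0,"dy": 0,"dz": 0.0,"wx": 0,"wy": 0,"wz": 0}

```text
clock: 7.05
position: [0.4962, -0.1064, 0.0649]
orientation: [-3.142, 0.0, 3.096]
wrist_force: [-3.3, 0.8, 7.7]
width: 0.0393
grasp_force: 61.8
```

It has touched the floor (7.7 N), so I release, rise, and let it roll.

Emit:
play_rows:
  deltas:
    - {"dx": 0,"dy": 0,"dz": 0,"wx": 0,"wy": 0,"wz": 0}
    - {"dx": 0,"dy": 0,"dz": 0,"wx": 0,"wy": 0,"wz": 0}
    - {"dx": 0,"dy": 0,"dz": 0,"wx": 0,"wy": 0,"wz": 0}
    - {"dx": 0,"dy": 0,"dz": 0,"wx": 0,"wy": 0,"wz": 0}
    - {"dx": 0,"dy": 0,"dz": 0,"wx": 0,"wy": 0,"wz": 0}
    - {"dx": 0,"dy": 0,"dz": 0,"wx": 0,"wy": 0,"wz": 0}
  fingers: 1

```text
clock: 7.65
position: [0.4959, -0.1063, 0.0635]
orientation: [3.142, -0.0, 3.096]
wrist_force: [-0.4, -0.7, -0.5]
width: 0.0852
grasp_force: 0.1
```

Emit:
play_rows:
  deltas:
    - {"dx": 0,"dy": 0,"dz": -1,"wx": 0,"wy": 0,"wz": 0}
    - {"dx": 0,"dy": 0,"dz": -2,"wx": 0,"wy": 0,"wz": 0}
    - {"dx": 0,"dy": 0,"dz": -3,"wx": 0,"wy": 0,"wz": 0}
    - {"dx": 0,"dy": 0,"dz": -4,"wx": 0,"wy": 0,"wz": 0}
    - {"dx": 0,"dy": 0,"dz": -4,"wx": 0,"wy": 0,"wz": 0}
    - {"dx": 0,"dy": 0,"dz": -2,"wx": 0,"wy": 0,"wz": 0}
    - {"dx": 0,"dy": 0,"dz": 0,"wx": 0,"wy": 0,"wz": 0}
    - {"dx": 0,"dy": 0,"dz": 0,"wx": 0,"wy": 0,"wz": 0}

```text
clock: 8.45
position: [0.496, -0.1063, 0.2241]
orientation: [-3.141, 0.001, 3.096]
wrist_force: [-0.3, 0.3, -0.5]
width: 0.0856
grasp_force: 0.0
```

```bash
python3 - <<'E'
from h import *
snap('wrist','w4.png'); todo([.469,.1895,.2],3.534)
E
```

```text
clk 8.5 pos [ 0.4952 -0.1061  0.2228] rpy [ 3.1413e+00 -1.3000e-03  3.0958e+00] d(cm) [ 3.96 29.41  2.29] w [ 0.001 -0.001 -0.438]
```

View pics/w4.png

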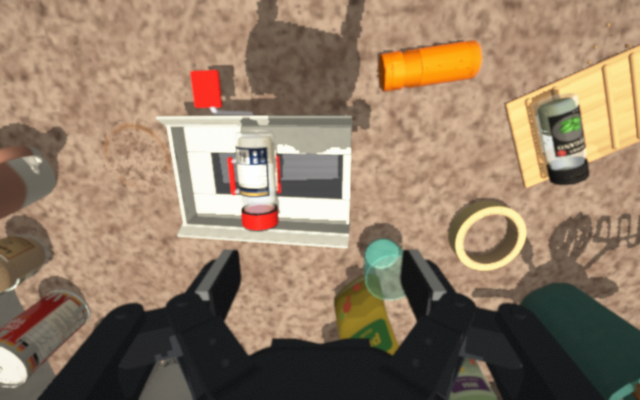

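The red-taped jar rests against the front bar at (256,180), square across the lane. Now I fetch the plain jar.

Emit:
play_rows:
  deltas:
    - {"dx": 0.4,"dy": 3,"dz": 0,"wx": 0,"wy": 0,"wz": 0}
    - {"dx": 0.66,"dy": 4.8,"dz": 0,"wx": 0,"wy": 0,"wz": 0}
    - {"dx": 0.66,"dy": 4.8,"dz": 0,"wx": 0,"wy": 0,"wz": 0}
    - {"dx": 0.66,"dy": 4.8,"dz": 0,"wx": 0,"wy": 0,"wz": 0}
    - {"dx": 0.66,"dy": 4.8,"dz": 0,"wx": 0,"wy": 0,"wz": 0}
    - {"dx": 0.6,"dy": 4.5,"dz": 0,"wx": 0,"wy": 0,"wz": 0}
    - {"dx": 0.32,"dy": 2.7,"dz": 0,"wx": 0,"wy": 0,"wz": 0}

```text
clock: 9.2
position: [0.4677, 0.1917, 0.2212]
orientation: [-3.141, -0.004, 3.098]
wrist_force: [0.7, -0.6, 0.2]
width: 0.0852
grasp_force: 0.0
```

Emit:
play_rows:
  deltas:
    - {"dx": 0,"dy": 0,"dz": 1,"wx": 0,"wy": 0,"wz": -0.11}
    - {"dx": 0,"dy": 0,"dz": 2,"wx": 0,"wy": 0,"wz": -0.11}
    - {"dx": 0,"dy": 0,"dz": 2,"wx": 0,"wy": 0,"wz": -0.11}
    - {"dx": 0,"dy": 0,"dz": 2,"wx": 0,"wy": 0,"wz": -0.11}
    - {"dx": 0,"dy": 0,"dz": 2,"wx": 0,"wy": 0,"wz": 0}
    - {"dx": 0,"dy": 0,"dz": 0,"wx": 0,"wy": 0,"wz": 0}

```text
clock: 9.8
position: [0.4655, 0.1878, 0.1283]
orientation: [3.141, -0.011, -2.747]
wrist_force: [-0.2, -0.2, -0.2]
width: 0.0856
grasp_force: 0.0
```

```bash
python3 - <<'E'
from h import *
snap('wrist'); todo([.4688,.1896,.009],3.532)
im,d,i=load('wrist');C=cloud(i,d)
m=(C[...,2]>.036)&(C[...,2]<.055)&(d>0)&(np.hypot(C[...,0]-.469,C[...,1]-.19)<.075)
p=C[m];print(len(p),cv2.minAreaRect(p[:,:2].astype(np.float32)))
E
```

```text
clk 9.85 pos [0.467  0.1883 0.1303] rpy [ 3.1411 -0.0073 -2.7476] d(cm) [-0.31  0.05 12.13] w [ 0.    -0.007  0.004]
4392 ((0.4687606990337372, 0.1892317533493042), (0.10523790866136551, 0.03593938797712326), 21.653640747070312)
```

Emit:
play_rows:
  deltas:
    - {"dx": -0.15,"dy": 0.05,"dz": 3,"wx": 0,"wy": 0,"wz": 0}
    - {"dx": 0,"dy": 0,"dz": 4,"wx": 0,"wy": 0,"wz": 0}
    - {"dx": 0,"dy": 0,"dz": 2.7,"wx": 0,"wy": 0,"wz": 0}
    - {"dx": 0,"dy": 0,"dz": 1.5,"wx": 0,"wy": 0,"wz": 0}
    - {"dx": 0,"dy": 0,"dz": 0.7,"wx": 0,"wy": 0,"wz": 0}
    - {"dx": 0,"dy": 0,"dz": 0,"wx": 0,"wy": 0,"wz": 0}
    - {"dx": 0,"dy": 0,"dz": 0,"wx": 0,"wy": 0,"wz": 0}

```text
clock: 10.55
position: [0.4721, 0.1906, 0.0157]
orientation: [-3.141, 0.002, -2.748]
wrist_force: [0.4, -0.1, -0.3]
width: 0.0852
grasp_force: 0.0
```

Emit:
play_rows:
  deltas:
    - {"dx": 0,"dy": 0,"dz": 0,"wx": 0,"wy": 0,"wz": 0}
    - {"dx": 0,"dy": 0,"dz": 0,"wx": 0,"wy": 0,"wz": 0}
    - {"dx": 0,"dy": 0,"dz": 0,"wx": 0,"wy": 0,"wz": 0}
    - {"dx": 0,"dy": 0,"dz": 0,"wx": 0,"wy": 0,"wz": 0}
    - {"dx": 0,"dy": 0,"dz": 0,"wx": 0,"wy": 0,"wz": 0}
    - {"dx": 0,"dy": 0,"dz": 0,"wx": 0,"wy": 0,"wz": 0}
  fingers: -0.4

```text
clock: 11.15
position: [0.4719, 0.1905, 0.0157]
orientation: [-3.141, 0.002, -2.747]
wrist_force: [-1.5, -0.8, 5.7]
width: 0.0389
grasp_force: 60.0
```

Gripped at 60 N. Lifting and carrying.

Emit:
play_rows:
  deltas:
    - {"dx": 0,"dy": 0,"dz": -1.5,"wx": 0,"wy": 0,"wz": 0}
    - {"dx": 0,"dy": 0,"dz": -3,"wx": 0,"wy": 0,"wz": 0}
    - {"dx": 0,"dy": 0,"dz": -4.5,"wx": 0,"wy": 0,"wz": 0}
    - {"dx": 0,"dy": 0,"dz": -4.5,"wx": 0,"wy": 0,"wz": 0}
    - {"dx": 0,"dy": 0,"dz": -4,"wx": 0,"wy": 0,"wz": 0}
    - {"dx": 0,"dy": 0,"dz": -2,"wx": 0,"wy": 0,"wz": 0}
    - {"dx": 0.6,"dy": -2,"dz": 0,"wx": 0,"wy": 0,"wz": 0}
    - {"dx": 1.2,"dy": -3.8,"dz": 0,"wx": 0,"wy": 0,"wz": 0}

```text
clock: 11.95
position: [0.4773, 0.1309, 0.2111]
orientation: [3.141, 0.003, -2.744]
wrist_force: [1.4, -1.0, -0.5]
width: 0.0392
grasp_force: 60.6
```

Emit:
play_rows:
  deltas:
    - {"dx": 1.4,"dy": -4.4,"dz": 0,"wx": 0,"wy": 0,"wz": 0}
    - {"dx": 1.4,"dy": -4.4,"dz": 0,"wx": 0,"wy": 0,"wz": 0}
    - {"dx": 1.4,"dy": -4.4,"dz": 0,"wx": 0,"wy": 0,"wz": 0}
    - {"dx": 1.4,"dy": -4.4,"dz": 0,"wx": 0,"wy": 0,"wz": 0}
    - {"dx": 1.0,"dy": -3.2,"dz": 0,"wx": 0,"wy": 0,"wz": 0}
    - {"dx": 0.5,"dy": -1.8,"dz": 0,"wx": 0,"wy": 0,"wz": 0}

```text
clock: 12.55
position: [0.4975, -0.1089, 0.2094]
orientation: [-3.141, -0.001, -2.75]
wrist_force: [-0.5, 0.6, -1.2]
width: 0.039
grasp_force: 60.7
```

Emit:
play_rows:
  deltas:
    - {"dx": 0,"dy": 0,"dz": 0,"wx": 0,"wy": 0,"wz": 0.11}
    - {"dx": 0,"dy": 0,"dz": 0,"wx": 0,"wy": 0,"wz": 0.11}
    - {"dx": 0,"dy": 0,"dz": 0,"wx": 0,"wy": 0,"wz": 0.11}
    - {"dx": 0,"dy": 0,"dz": 0,"wx": 0,"wy": 0,"wz": 0.11}
    - {"dx": 0,"dy": 0,"dz": 0,"wx": 0,"wy": 0,"wz": 0}
    - {"dx": 0,"dy": 0,"dz": 0,"wx": 0,"wy": 0,"wz": 0}

```text
clock: 13.15
position: [0.4976, -0.1061, 0.2093]
orientation: [3.141, -0.001, 3.098]
wrist_force: [-0.3, 0.3, -1.4]
width: 0.039
grasp_force: 60.5
```

```bash
python3 - <<'E'
from h import *
snap('wrist'); todo([.4978,-.106,.0715],3.096)
im,d,i=load('wrist');C=cloud(i,d)
m=np.zeros((400,640),bool);m[120:300,270:372]=1
s=ctrl.state()['position'];p=C[m&(C[...,2]>s[2])&(d>0)];x0=np.percentile(p[:,0],1)
for a in(.0,.012,.024):
    q=p[(p[:,0]>x0+a)&(p[:,0]<x0+a+.012)];print(x0,'mid y',(q[:,1].min()+q[:,1].max())/2,'top',q[:,2].max())
E
```

```text
clk 13.2 pos [ 0.4977 -0.1061  0.2094] rpy [ 3.1415e+00 -3.0000e-04  3.0980e+00] d(cm) [-1.000e-02  1.000e-02  1.379e+01] w [ 0.    -0.     0.002]
0.4426503962893389 mid y -0.10454011640926168 top 0.24027235263160845
0.4426503962893389 mid y -0.10465997095171357 top 0.24121704474859235
0.4426503962893389 mid y -0.10555951754004722 top 0.24104878762489068
```

Emit:
play_rows:
  deltas:
    - {"dx": 0,"dy": 0,"dz": 2.5,"wx": 0,"wy": 0,"wz": 0}
    - {"dx": 0,"dy": 0,"dz": 3.5,"wx": 0,"wy": 0,"wz": 0}
    - {"dx": 0,"dy": 0,"dz": 3,"wx": 0,"wy": 0,"wz": 0}
    - {"dx": 0,"dy": 0,"dz": 2,"wx": 0,"wy": 0,"wz": 0}
    - {"dx": 0,"dy": 0,"dz": 1.3,"wx": 0,"wy": 0,"wz": 0}
    - {"dx": 0,"dy": 0,"dz": 0.8,"wx": 0,"wy": 0,"wz": 0}
    - {"dx": 0,"dy": 0,"dz": 0.4,"wx": 0,"wy": 0,"wz": 0}
    - {"dx": 0,"dy": 0,"dz": 0,"wx": 0,"wy": 0,"wz": 0}

```text
clock: 14.0
position: [0.4983, -0.1062, 0.0748]
orientation: [-3.141, 0.0, 3.096]
wrist_force: [0.0, 0.6, -0.9]
width: 0.0389
grasp_force: 60.6
```

Emit:
play_rows:
  deltas:
    - {"dx": 0,"dy": 0,"dz": 0.15,"wx": 0,"wy": 0,"wz": 0}
    - {"dx": 0,"dy": 0,"dz": 0,"wx": 0,"wy": 0,"wz": 0}
    - {"dx": 0,"dy": 0,"dz": 0,"wx": 0,"wy": 0,"wz": 0}

```text
clock: 14.3
position: [0.4985, -0.1063, 0.0738]
orientation: [-3.141, 0.001, 3.096]
wrist_force: [0.3, -0.0, -1.1]
width: 0.0392
grasp_force: 60.6
```

Emit:
play_rows:
  deltas:
    - {"dx": 0,"dy": 0,"dz": 0.2,"wx": 0,"wy": 0,"wz": 0}
    - {"dx": 0,"dy": 0,"dz": 0.1,"wx": 0,"wy": 0,"wz": 0}
    - {"dx": 0,"dy": 0,"dz": 0,"wx": 0,"wy": 0,"wz": 0}

```text
clock: 14.6
position: [0.4979, -0.1062, 0.07]
orientation: [-3.142, 0.0, 3.096]
wrist_force: [0.5, -0.2, -1.5]
width: 0.039
grasp_force: 60.7
```

Emit:
play_rows:
  deltas:
    - {"dx": 0,"dy": 0,"dz": 0.1,"wx": 0,"wy": 0,"wz": 0}
    - {"dx": 0,"dy": 0,"dz": 0,"wx": 0,"wy": 0,"wz": 0}
    - {"dx": 0,"dy": 0,"dz": 0,"wx": 0,"wy": 0,"wz": 0}

```text
clock: 14.9
position: [0.498, -0.1062, 0.0699]
orientation: [-3.142, -0.0, 3.096]
wrist_force: [-2.5, 1.5, 5.4]
width: 0.0388
grasp_force: 61.5
```

Emit:
play_rows:
  deltas:
    - {"dx": 0,"dy": 0,"dz": 0,"wx": 0,"wy": 0,"wz": 0}
    - {"dx": 0,"dy": 0,"dz": 0,"wx": 0,"wy": 0,"wz": 0}
    - {"dx": 0,"dy": 0,"dz": 0,"wx": 0,"wy": 0,"wz": 0}
    - {"dx": 0,"dy": 0,"dz": 0,"wx": 0,"wy": 0,"wz": 0}
    - {"dx": 0,"dy": 0,"dz": 0,"wx": 0,"wy": 0,"wz": 0}
    - {"dx": 0,"dy": 0,"dz": 0,"wx": 0,"wy": 0,"wz": 0}
  fingers: 1

```text
clock: 15.5
position: [0.4979, -0.1062, 0.069]
orientation: [3.142, -0.0, 3.096]
wrist_force: [-0.4, -0.7, -0.0]
width: 0.0857
grasp_force: 0.0
```

Emit:
play_rows:
  deltas:
    - {"dx": 0,"dy": 0,"dz": -1,"wx": 0,"wy": 0,"wz": 0}
    - {"dx": 0,"dy": 0,"dz": -2,"wx": 0,"wy": 0,"wz": 0}
    - {"dx": 0,"dy": 0,"dz": -3,"wx": 0,"wy": 0,"wz": 0}
    - {"dx": 0,"dy": 0,"dz": -4,"wx": 0,"wy": 0,"wz": 0}
    - {"dx": 0,"dy": 0,"dz": -3,"wx": 0,"wy": 0,"wz": 0}
    - {"dx": 0,"dy": 0,"dz": -2,"wx": 0,"wy": 0,"wz": 0}
    - {"dx": 0,"dy": 0,"dz": 0,"wx": 0,"wy": 0,"wz": 0}
    - {"dx": 0,"dy": 0,"dz": 0,"wx": 0,"wy": 0,"wz": 0}

```text
clock: 16.3
position: [0.4981, -0.1062, 0.2196]
orientation: [-3.141, 0.001, 3.096]
wrist_force: [-0.7, -0.2, -0.9]
width: 0.0854
grasp_force: 0.0
```

```bash
python3 - <<'E'
from h import *
snap('wrist','w5.png'); todo([.4,-.22,.12],3.097)
E
```

```text
clk 16.35 pos [ 0.4972 -0.106   0.2183] rpy [ 3.1413e+00 -1.2000e-03  3.0958e+00] d(cm) [  9.18 -11.84   9.84] w [ 0.    -0.001 -0.001]
```

View pics/w5.png

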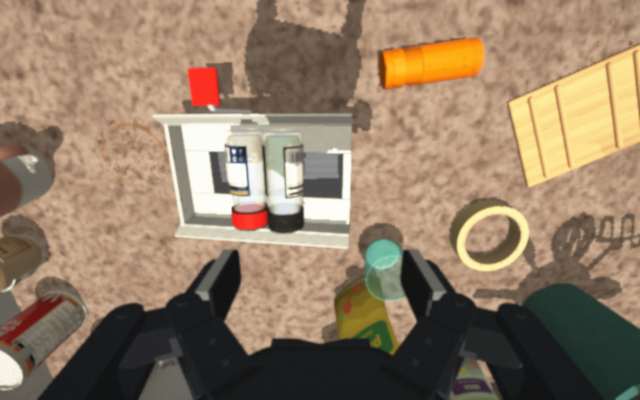

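Both jars now lie in the lane, at (244,180) and (285,180). The first seems to have been a little further uphill in w4, so I'll measure its position against the stop.

```bash
python3 - <<'E'
from h import *
np.set_printoptions(precision=4,suppress=True)
im,d,i=load('wrist');C=cloud(i,d)
O=np.array([.4905,-.184]);X=np.array([.999,-.045]);Y=np.array([.045,.999])
def prof(C,d):
    L=(C[...,:2]-O); a=L@X; b=L@Y
    for lo,hi in((-.04,-.02),(-.02,0),(0,.02),(.02,.04)):
        m=(a>lo)&(a<hi)&(abs(b)<.12)&(d>0)&(C[...,2]<.12)
        bb=b[m];zz=C[...,2][m];out=[]
        for s in np.arange(-.08,.1,.006):
            k=(bb>=s)&(bb<s+.006); out.append(int(round(1e4*np.percentile(zz[k],80)/10)) if k.sum()>3 else -1)
        print(lo,out)
print([int(round(1e3*s)) for s in np.arange(-.08,.1,.006)])
prof(C,d)
# cap/jar silhouettes on plane z=.07
w4=cv2.imread('pics/w4.png');w5=cv2.imread('pics/w5.png')
for n,w in(('w4',w4),('w5',w5)):
    h=cv2.cvtColor(w,cv2.COLOR_BGR2HSV);r=(((h[...,0]<8)|(h[...,0]>172))&(h[...,1]>130)&(h[...,2]>90)).astype(np.uint8)
    for x0,x1,y0,y1 in((180,225,60,112),(225,300,200,235),(225,240,150,198),(270,290,150,195)):
        v,u=np.nonzero(r[y0:y1,x0:x1]); print(n,len(u),(u.min()+x0,u.max()+x0,v.min()+y0,v.max()+y0) if len(u) else '')
E
```

```text
[-80, -74, -68, -62, -56, -50, -44, -38, -32, -26, -20, -14, -8, -2, 4, 10, 16, 22, 28, 34, 40, 46, 52, 58, 64, 70, 76, 82, 88, 94]
-0.04 [36, 37, 38, 39, 40, 41, 41, 42, -1, 77, 83, 87, 88, 88, 86, 82, 84, 90, 93, 94, 94, 93, 88, 77, 58, 58, 60, 61, 61, 62]
-0.02 [36, 37, 38, 38, 39, 7, -1, -1, -1, 77, 83, 87, 88, 88, 86, 83, 84, 90, 93, 94, 94, 92, 88, 77, 7, 7, 7, 7, 7, 7]
0 [36, 37, 38, 38, 39, 7, -1, -1, -1, 77, 83, 87, 88, 88, 87, 83, 84, 90, 93, 94, 94, 92, 88, 76, 7, 7, 7, 7, 7, 7]
0.02 [36, 37, 38, 39, 39, 40, 41, 42, 43, 77, 83, 86, 88, 88, 87, 82, 83, 89, 93, 94, 94, 91, 86, 57, 57, 58, 59, 60, 61, 62]
w4 1121 (np.int64(190), np.int64(222), np.int64(69), np.int64(108))
w4 564 (np.int64(241), np.int64(277), np.int64(210), np.int64(230))
w4 201 (np.int64(227), np.int64(235), np.int64(157), np.int64(194))
w4 117 (np.int64(276), np.int64(280), np.int64(155), np.int64(193))
w5 1159 (np.int64(187), np.int64(220), np.int64(66), np.int64(106))
w5 568 (np.int64(232), np.int64(267), np.int64(210), np.int64(229))
w5 0 
w5 0
```

Jar 1 is at the stop and jar 2 is touching it 41 mm uphill. Next I close the fingers and go above the paddle.

Emit:
play_rows:
  deltas:
    - {"dx": 2.0,"dy": -2.5,"dz": 0,"wx": 0,"wy": 0,"wz": 0}
    - {"dx": 3.0,"dy": -3.7,"dz": 0,"wx": 0,"wy": 0,"wz": 0}
    - {"dx": 3.0,"dy": -3.8,"dz": 0,"wx": 0,"wy": 0,"wz": 0}
    - {"dx": 2.0,"dy": -2.5,"dz": 0,"wx": 0,"wy": 0,"wz": 0}
    - {"dx": 0,"dy": 0,"dz": 2,"wx": 0,"wy": 0,"wz": 0}
    - {"dx": 0,"dy": 0,"dz": 4,"wx": 0,"wy": 0,"wz": 0}
    - {"dx": 0,"dy": 0,"dz": 4,"wx": 0,"wy": 0,"wz": 0}
    - {"dx": 0,"dy": 0,"dz": 2,"wx": 0,"wy": 0,"wz": 0}
  fingers: -1

```text
clock: 17.15
position: [0.3884, -0.2242, 0.0937]
orientation: [3.137, -0.008, 3.095]
wrist_force: [-0.7, 0.5, -0.1]
width: -0.0003
grasp_force: 0.0
```

Emit:
play_rows:
  deltas:
    - {"dx": 0,"dy": 0,"dz": 0,"wx": 0,"wy": 0,"wz": 0}
    - {"dx": 0,"dy": 0,"dz": 0,"wx": 0,"wy": 0,"wz": 0}
    - {"dx": 0,"dy": 0,"dz": 0,"wx": 0,"wy": 0,"wz": 0}

```text
clock: 17.45
position: [0.3932, -0.227, 0.1001]
orientation: [-3.141, 0.001, 3.096]
wrist_force: [-0.7, 0.1, 1.0]
width: -0.0003
grasp_force: 0.0
```

```bash
python3 - <<'E'
from h import *
todo([.392,-.226,.066],3.097); print(ctrl.state()['width'])
E
```

```text
clk 17.45 pos [ 0.3932 -0.227   0.1001] rpy [-3.1407e+00  1.5000e-03  3.0959e+00] d(cm) [0.13 0.09 3.41] w [-0.001  0.001 -0.001]
-0.00028317135605731165
```

Emit:
play_rows:
  deltas:
    - {"dx": 0.1,"dy": 0.1,"dz": 1.8,"wx": 0,"wy": 0,"wz": 0}
    - {"dx": 0,"dy": 0,"dz": 1.2,"wx": 0,"wy": 0,"wz": 0}
    - {"dx": 0,"dy": 0,"dz": 0.6,"wx": 0,"wy": 0,"wz": 0}
    - {"dx": 0,"dy": -0.1,"dz": 0.5,"wx": 0,"wy": 0,"wz": 0}
    - {"dx": 0,"dy": -0.1,"dz": 0.5,"wx": 0,"wy": 0,"wz": 0}
    - {"dx": 0,"dy": -0.1,"dz": 0.4,"wx": 0,"wy": 0,"wz": 0}
    - {"dx": 0,"dy": 0,"dz": 0,"wx": 0,"wy": 0,"wz": 0}

```text
clock: 18.15
position: [0.3915, -0.2299, 0.0495]
orientation: [-3.139, 0.001, 3.096]
wrist_force: [-2.3, -4.7, 4.1]
width: -0.0001
grasp_force: 2.7
```

Emit:
play_rows:
  deltas:
    - {"dx": 0,"dy": 0,"dz": 0.4,"wx": 0,"wy": 0,"wz": 0}
    - {"dx": 0,"dy": 0,"dz": 0.4,"wx": 0,"wy": 0,"wz": 0}
    - {"dx": 0,"dy": 0,"dz": 0.3,"wx": 0,"wy": 0,"wz": 0}
    - {"dx": 0,"dy": 0,"dz": 0,"wx": 0,"wy": 0,"wz": 0}

```text
clock: 18.55
position: [0.3918, -0.2307, 0.0388]
orientation: [-3.138, 0.001, 3.097]
wrist_force: [-3.3, -7.3, 3.4]
width: -0.0003
grasp_force: 3.5
```

Emit:
play_rows:
  deltas:
    - {"dx": 0,"dy": 0,"dz": 0.3,"wx": 0,"wy": 0,"wz": 0}
    - {"dx": 0,"dy": 0,"dz": 0.3,"wx": 0,"wy": 0,"wz": 0}
    - {"dx": 0,"dy": 0,"dz": 0,"wx": 0,"wy": 0,"wz": 0}
    - {"dx": 0,"dy": 0,"dz": 0,"wx": 0,"wy": 0,"wz": 0}

```text
clock: 18.95
position: [0.3927, -0.2312, 0.0345]
orientation: [-3.137, 0.003, 3.097]
wrist_force: [-5.7, -5.9, 13.4]
width: 0.0004
grasp_force: 6.7
```

```bash
python3 - <<'E'
from h import *
snap('wrist','w6.png'); im,d,i=snap('top')
c=cv2.resize(im[170:260,270:390],None,fx=5,fy=5,interpolation=cv2.INTER_CUBIC)[:,:,::-1]; w=cv2.resize(cv2.imread('pics/w6.png'),(600,375))
cv2.imwrite('pics/m6.png',np.vstack([c[100:325],w]))
s=ctrl.state();print(s['position'],s['wrist_force'],s['clock'])
E
```

```text
[ 0.39273212 -0.23115676  0.03454565] [-5.79790939 -5.17385722 13.30309845] 19.05
```

View pics/m6.png

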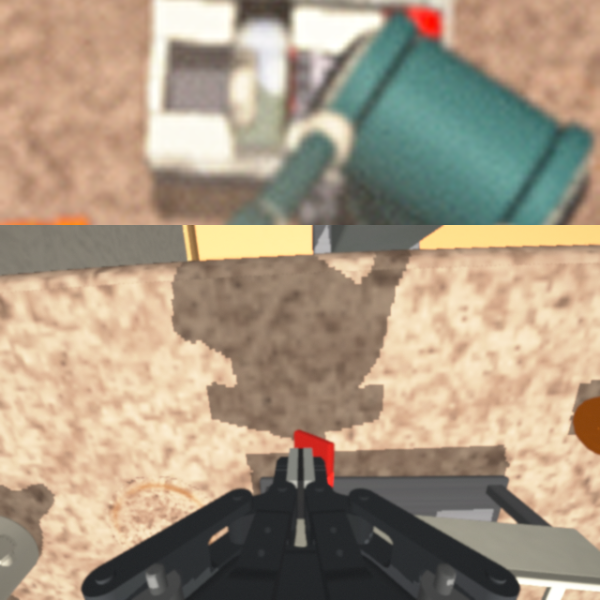

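The paddle is at its end stop (13 N). The top view shows the red cap in the tray at the low end and the plain jar held back uphill. I hold briefly, then let the paddle up.

Emit:
play_rows:
  deltas:
    - {"dx": 0,"dy": 0,"dz": 0,"wx": 0,"wy": 0,"wz": 0}
    - {"dx": 0,"dy": 0,"dz": 0,"wx": 0,"wy": 0,"wz": 0}
    - {"dx": 0,"dy": 0,"dz": 0,"wx": 0,"wy": 0,"wz": 0}
    - {"dx": 0,"dy": 0,"dz": 0,"wx": 0,"wy": 0,"wz": 0}
    - {"dx": 0,"dy": 0,"dz": 0,"wx": 0,"wy": 0,"wz": 0}
    - {"dx": 0,"dy": 0,"dz": 0,"wx": 0,"wy": 0,"wz": 0}

```text
clock: 19.65
position: [0.3927, -0.2311, 0.0345]
orientation: [-3.137, 0.003, 3.097]
wrist_force: [-4.6, -5.3, 13.6]
width: 0.0
grasp_force: 6.7
```

Emit:
play_rows:
  deltas:
    - {"dx": 0,"dy": 0,"dz": -0.7,"wx": 0,"wy": 0,"wz": 0}
    - {"dx": 0,"dy": 0,"dz": -0.8,"wx": 0,"wy": 0,"wz": 0}
    - {"dx": 0,"dy": 0,"dz": -1,"wx": 0,"wy": 0,"wz": 0}
    - {"dx": 0,"dy": 0,"dz": -1.5,"wx": 0,"wy": 0,"wz": 0}
    - {"dx": 0,"dy": 0,"dz": -4,"wx": 0,"wy": 0,"wz": 0}
    - {"dx": 0,"dy": 0,"dz": -4,"wx": 0,"wy": 0,"wz": 0}
    - {"dx": 0,"dy": 0,"dz": -4,"wx": 0,"wy": 0,"wz": 0}
    - {"dx": 0,"dy": 0,"dz": -2,"wx": 0,"wy": 0,"wz": 0}

```text
clock: 20.45
position: [0.3929, -0.2289, 0.2162]
orientation: [-3.14, 0.005, 3.096]
wrist_force: [-0.1, -0.5, 0.7]
width: -0.0001
grasp_force: 0.0
```

Emit:
play_rows:
  deltas:
    - {"dx": -2,"dy": 3,"dz": 0,"wx": 0,"wy": 0,"wz": 0}
    - {"dx": -3,"dy": 4,"dz": 0,"wx": 0,"wy": 0,"wz": 0}
    - {"dx": -3,"dy": 4,"dz": 0,"wx": 0,"wy": 0,"wz": 0}
    - {"dx": -2,"dy": 2,"dz": 0,"wx": 0,"wy": 0,"wz": 0}
    - {"dx": 0,"dy": 0,"dz": 0,"wx": 0,"wy": 0,"wz": 0}
    - {"dx": 0,"dy": 0,"dz": 0,"wx": 0,"wy": 0,"wz": 0}
    - {"dx": 0,"dy": 0,"dz": 0,"wx": 0,"wy": 0,"wz": 0}
    - {"dx": 0,"dy": 0,"dz": 0,"wx": 0,"wy": 0,"wz": 0}

```text
clock: 21.25
position: [0.4962, -0.1038, 0.2119]
orientation: [3.142, -0.001, 3.094]
wrist_force: [1.6, 0.6, -0.2]
width: 0.0004
grasp_force: 0.0
```

```bash
python3 - <<'E'
from h import *
im,d,i=snap('wrist','w7.png'); C=cloud(i,d);print(ctrl.state()['position'],ctrl.state()['clock'])
O=np.array([.4905,-.184]);X=np.array([.999,-.045]);Y=np.array([.045,.999])
L=C[...,:2]-O;a=L@X;b=L@Y
print([int(round(1e3*s)) for s in np.arange(-.1,.06,.006)])
for lo,hi in((-.04,-.02),(.02,.04)):
    m=(a>lo)&(a<hi)&(d>0)&(C[...,2]<.12);bb=b[m];zz=C[...,2][m]
    print([int(round(1e3*np.percentile(zz[(bb>=s)&(bb<s+.006)],80))) if ((bb>=s)&(bb<s+.006)).sum()>3 else -1 for s in np.arange(-.1,.06,.006)])
E
```

```text
[ 0.49630904 -0.10388505  0.21203431] 21.3
[-100, -94, -88, -82, -76, -70, -64, -58, -52, -46, -40, -34, -28, -22, -16, -10, -4, 2, 8, 14, 20, 26, 32, 38, 44, 50, 56]
[-1, 59, 60, 74, 77, 79, 79, 77, 72, 64, 42, 43, -1, 82, 86, 88, 89, 87, 84, 77, 51, 52, 53, 54, 55, 55, 57]
[-1, -1, 60, 73, 77, 79, 79, 77, 72, 65, 42, 42, -1, 81, 85, 88, 88, 86, 84, 77, 51, 51, 52, 53, 54, 55, 56]
```

View pics/w7.png

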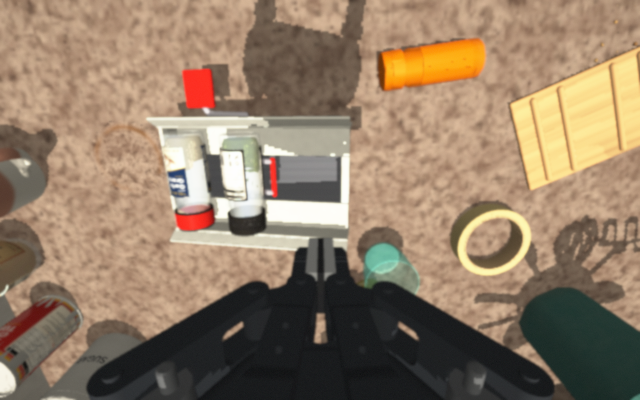

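The red-taped jar lies in the tray at (192,180), 62 mm below the plain jar, which is at the stop at (243,185). The paddle is up at (199,88) and the robot is clear, so I'm handing the job in.

```bash
python3 -c "
from station import ctrl
print(ctrl.job_done())"
```

```text
the job is handed in; nothing more can be done
None
```

I handed the job in at about 21 s: the red-taped jar is in the tray, the plain jar is at the stop, the paddle is back up, and I didn't touch the mug, cup or tape roll; the hand-in call returned no verdict.

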